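# Refit the axle of an edge-inking roller

### The job

The roller of the edge-inking trough has been washed and put back; now refit its axle. Take the axle from its wooden cradle and thread it, nose first from the side without the keeper, through the first bearing plate, the roller and the second plate, feeling the way and never forcing it, until its knob sits fully home against the plate. Then gently swing the keeper right down into the axle's groove and let go, leaving the jar, the bottle and the hammer where they are.

Things in the scene. Friction and masses are not known exactly. Their poses are not given: they have to be found in the camera images.
- tub: Inking trough, fixed on the bench; sizes in mm. Foot plate 130 x 150, trough 90 x 84. Origin: centre of its underside, z up. The axle line runs along its y, 65 up, through a 13 hole in each of two aligned bearing plates (9 thick, outer faces at y +42 and -42, tops 84 up). Both plates slide in slots together and are clamped with the holes anywhere from x -3.5 to +3.5: this pose does not tell where.
- roller: Grooved brass roller (mm): 50 dia, 60 long, 0.17 to 0.3 kg, a 13 bore along its y; origin at its centre. It lies loose between the plates on two bars in the trough, about 3 end play either way, its bore about 2 below the plates' holes and up to 3.5 to one side of them: the axle's tapered nose must lift and shift it.
- axle: Steel axle (mm), 0.13 kg: rod 12 dia, 106 long, to its -y, with a 12 long tapered nose (tip 3 dia) and an 8 dia groove 83.5 to 89.5 from the shoulder; knob 22 dia, 40 long, to +y. Origin on the axis at the knob's rod-side face, the shoulder that seats on the trough's +y plate. Starts level, axis 36 up, pointing roughly as it goes in. Over 15 N on it would score the bearings.
- cradle: Wooden cradle, fixed (mm): base 50 x 130 x 6, with two V rests (at y -40 and +40, tops about 43 up) that hold the axle along its y; the knob overhangs the +y rest freely. Origin: centre of its underside.
- keeper (a joint): Forked latch on the far (-y) plate; angle in rad: 0 down in the axle's groove, starts raised 0.5 to 0.8. Hinge friction (about 1.5 N at the pin) holds it anywhere; on an axle not fully home it jams. Sizes in mm, trough frame: pivot along y at x 24 + plates' shift, z 65; arm towards -x; thumb pin to push down, 10 dia, y -46 to -74, its axis 62 from the pivot in -x and 5.5 above it when closed.
- paint_jar: Bystander: glass jar with a black lid, 54 dia, 75 high (mm); origin at the centre of its underside. Not to be moved.
- glue_bottle: Bystander: white bottle with a blue cap, 64 dia, 150 high (mm); origin at the centre of its underside. Not to be moved.
- hammer: Bystander: small hammer with a wooden handle, 240 mm long, lying on the bench. Not to be moved.
Mind the look-alikes: they are no part of the job. There is more than one size of the tub; the job needs the middle-sized.

How it is judged:
By the outcome, as a careful person would: the job done as asked, in the order asked, and still so for the second after the job is handed in, with the robot touching nothing.
It also fails if it takes over 66 s, if anything falls off the work surface, if the arm or the gripper's body presses on something with over 40 N, if the wrist force passes 120 N, or if a joint passes its speed limit or range.

### The arm

A 6-joint arm with a two-finger parallel gripper is mounted at the origin on the work surface. World frame = base frame: x ahead of the robot, y to its left, z up, the work surface at z = 0. Lengths are in m, angles in degrees, forces in N, time in s.
With the tool pointing down it reaches from about 0.4 to 0.825 m from the base axis. Payload 7 kg.
Tool frame: the origin (TCP) lies on the centre line of the jaws, within the pads' length; the fingertips stand 8 mm ahead of it and the grasp point (between the pads) lies 11 mm behind it; z points along the fingers, y is the line along which they close (so a half turn about z gives the same grasp; the last joint's range is limited). The gripper opens to 88 mm and grips with 3 to 60 N. Pads are 19 mm wide; open, the fingers measure 130 mm over their backs; the gripper's body (78 mm by 193 mm) begins 47 mm behind the grasp point.
Start: joints at [-51.159, 20.546, 0.682, 0, -70.136, -16.507], TCP at [0.256, -0.624, 0.196] pointing down, gripper open.
Joint ranges: [-176.03, 176.03], [-82.01, 121.73], [-58.28, 71.71], [-173.87, 95.51], [-174.79, -0.11], [-173.66, 173.66]. Speed limits (degrees/s): [136.94, 136.94, 172.46, 180, 180, 180].

### API

Orientations are given as [roll, pitch, yaw] about the fixed x, y, z axes, in that order (R = Rz(yaw) Ry(pitch) Rx(roll)).
In Python, from plant import ctrl, vision gives the robot as it stands. The module is installed in compiled form; this text tells all that it offers.
- The arm moves only by the tool move_arm, never from a script. Its argument "moves" is one flat list of numbers, 7 for each row, row after row: the finger opening in cm, from 0 to 8.76, then the shift along the tool's x, y, z in cm, then the turn, a rotation vector about the tool's x, y, z in rad. A call has 1 to 8 rows; each row shifts and turns the commanded pose from where the row before left it, along the tool's axes as they then stand; what a row does not reach is not made up. A row lasts 1/10 s, in which the tool goes at most 50 mm and 8.59 degrees, less where a joint would pass 70% of its speed; a pose out of reach is approached as far as the arm can. A call with a gripper value outside its range is refused whole. The fingers move at their own pace and stop on an object; the grip force is fixed at half the most. Time passes only in rows, so rows that do not move let the fingers close. It gives the time, the measured TCP pose, the force, the opening and the grip force at its end, in the units of the state.
- ctrl.get_obs(): the state, without advancing time (a new reading comes with each control period).
- vision.snapshot(name): name is "scene" or "side" or "wrist"; returns (picture, depth): 420x560x3 uint8, red, green, blue; 420x560 float32, m along the optical axis (not along the pixel's ray), 0 where there is no reading.
- vision.camera_model(name): a dict with "vertical_fov" (degrees; the focal length in pixels is half the picture's height over the tangent of half this angle, whatever the lens; pixels are square), "cx", "cy" (the principal point, pixels), "cam_to_world" (4x4, takes a point from camera to world coordinates). Camera axes: x right, y down, z forward; pixel columns grow to the right and rows downward; lengths in m; the calibration is good to about 2 mm. A picture is of the moment at which its call begins: read the wrist's pose just before it. camera_model takes no time and is no camera call; for the wrist camera it gives the pose at the moment of the call.
- ctrl.close_job(): hands the job in; it is judged then, once.
The state is a dict: "clock": time; "joint_pos": joint angles; "qvel": joint speeds; "tau": joint torques, N m; "tool_pos": TCP position; "orientation": TCP orientation; "force": force on the tool from outside, world axes, zero at the start; "moment": the same for the moment, N m; "opening": finger opening in m; "gripper_force": force on a finger pad.
Only numpy, scipy, OpenCV 4.12 (cv2) and the standard library are available. Lean on these libraries where they do the work, as an engineer would, in place of code of your own. Each camera call takes 0.05 s, during which the arm holds its last target. There are 200 camera calls.

## Working session

There is one attempt and no reset: what is moved stays moved. The work goes in short steps, Python scripts to look and compute and a tool call to move; the robot and the scene stay as the last step left them, time stands still between calls to the robot, and variables do not carry over. Pictures are saved under pics/ and viewed, at most 10 in all, crops included, and the job is handed in when it is done.

Besides the shell and the picture viewer there is one more tool, called after ">>>" by a JSON object that holds its "api" and its "payload", one argument or row to a line. move_arm: Moves the arm, as the interface text tells. Its arguments: {"type":"object","properties":{"moves":{"type":"array"}},"required":["moves"]}

```bash
mkdir -p pics; cat > h.py <<'E'
import numpy as np, cv2
from plant import ctrl, vision
from scipy.spatial.transform import Rotation as R
def snap(n):
    m=vision.camera_model(n); p,d=vision.snapshot(n); return p,d,m
def cloud(d,m):
    h,w=d.shape; f=h/2/np.tan(np.radians(m["vertical_fov"])/2)
    u,v=np.meshgrid(np.arange(w),np.arange(h))
    P=np.stack([(u-m["cx"])/f*d,(v-m["cy"])/f*d,d],-1)
    T=np.array(m["cam_to_world"]); W=P@T[:3,:3].T+T[:3,3]; W[d<=0]=np.nan; return W
def pose():
    o=ctrl.get_obs(); return np.array(o["tool_pos"]),R.from_euler("xyz",o["orientation"],degrees=True),o
E
python3 - <<'E'
from h import *
for n in ["scene","side"]:
    p,d,m=snap(n); cv2.imwrite(f"pics/{n}0.png",p[...,::-1]); np.savez(f"{n}0.npz",p=p,d=d,W=cloud(d,m),T=m["cam_to_world"])
    print(n,{k:(np.round(v,3).tolist()) for k,v in m.items()})
print(ctrl.get_obs())
E
```

```text
scene {'vertical_fov': 53.972, 'cx': 278.189, 'cy': 203.927, 'cam_to_world': [[-0.548, 0.637, -0.542, 1.056], [0.837, 0.421, -0.35, 0.315], [0.005, -0.645, -0.764, 0.869], [0.0, 0.0, 0.0, 1.0]]}
side {'vertical_fov': 43.454, 'cx': 277.554, 'cy': 207.228, 'cam_to_world': [[-0.929, -0.275, 0.249, 0.181], [-0.371, 0.713, -0.595, 0.672], [-0.014, -0.645, -0.764, 1.03], [0.0, 0.0, 0.0, 1.0]]}
{'clock': 0.1, 'joint_pos': array([-5.11577324e+01,  2.05871504e+01,  6.40353297e-01, -1.85307741e-02,
       -7.01366972e+01, -1.65081135e+01]), 'qvel': array([-0.03355449, -0.09548577,  0.14467102,  0.1198775 ,  0.04102305,
       -0.0701301 ]), 'tau': array([-1.55629525e-03, -5.84161663e+01,  2.93749702e+01,  7.01544374e+00,
        1.01259223e-02, -6.89319177e-05]), 'tool_pos': array([ 0.25631317, -0.62392382,  0.19482607]), 'orientation': array([ 1.79914997e+02, -7.02418036e-03, -1.57672150e+02]), 'force': array([0.13255694, 0.92232252, 0.31056543]), 'moment': array([ 0.00188217, -0.00421597, -0.02728227]), 'gripper_force': 0.0, 'opening': 0.08753132734870459}
```

View pics/scene0.png

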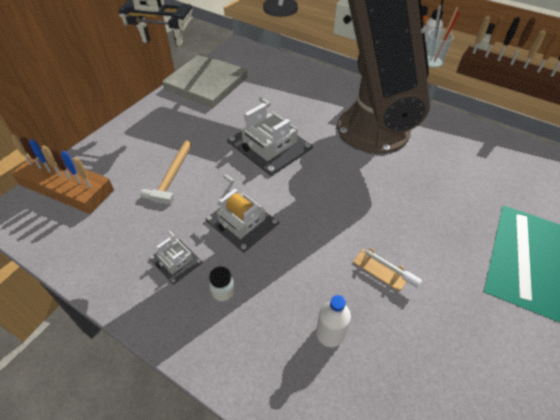

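View pics/side0.png

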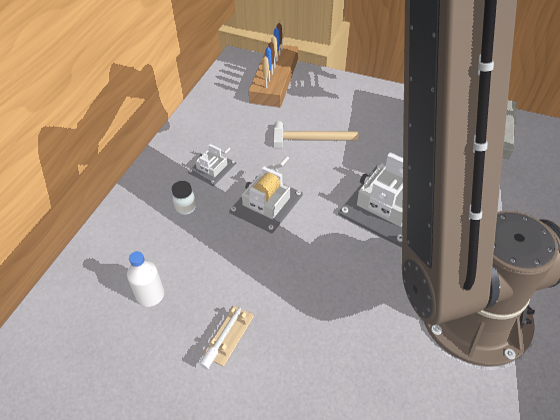

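The scene view shows three troughs: large (270,138), middle with the brass roller (242,215) and small (177,257). I choose the middle one. The cradle with the axle is at (385,270), the jar at (221,283), the bottle at (333,322) and the hammer at (168,175). In the side view the middle trough is at (267,195) and the cradle is at (228,338).

```bash
python3 - <<'E'
from h import *
out=[]
for n,(u0,u1,v0,v1),(a0,a1,b0,b1) in [("scene",(200,285,165,250),(345,425,240,300)),("side",(222,310,150,235),(185,265,298,372))]:
    z=np.load(n+"0.npz"); p=z["p"];W=z["W"]
    hsv=cv2.cvtColor(p,cv2.COLOR_RGB2HSV)
    for box in [(u0,u1,v0,v1),(a0,a1,b0,b1)]:
        c=p[box[2]:box[3],box[0]:box[1]]; out.append(cv2.resize(c[...,::-1],(390,290),interpolation=cv2.INTER_CUBIC))
    # foot plate: points above bench 3..14mm within tub box
    w=W[v0:v1,u0:u1].reshape(-1,3); 
    print(n,"z hist",np.histogram(w[:,2][~np.isnan(w[:,2])],bins=np.arange(-.01,.12,.005)))
    g=p[v0:v1,u0:u1].reshape(-1,3).max(1); 
    s=w[(w[:,2]>.003)&(w[:,2]<.015)]; r=cv2.minAreaRect((s[:,:2]*1000).astype(np.float32)); print("foot",r,len(s),np.median(s[:,2]))
    s=w[(w[:,2]>.077)&(w[:,2]<.088)]; r=cv2.minAreaRect((s[:,:2]*1000).astype(np.float32)); print("tops",r,len(s))
    w=W[b0:b1,a0:a1].reshape(-1,3); hs=hsv[b0:b1,a0:a1].reshape(-1,3)
    s=w[(w[:,2]>.003)&(w[:,2]<.010)]; print("base",cv2.minAreaRect((s[:,:2]*1000).astype(np.float32)),len(s))
    k=(w[:,2]>.028)&(w[:,2]<.06)&(hs[:,1]<60); s=w[k]; print("axle",cv2.minAreaRect((s[:,:2]*1000).astype(np.float32)),len(s),s.mean(0))
    c=s[:,:2].mean(0); dd=np.linalg.svd(s[:,:2]-c)[2][0] if len(s)<3000 else 0; t=(s[:,:2]-c)@dd; print("dir",dd,np.degrees(np.arctan2(dd[1],dd[0])),c+dd*t.min(),c+dd*t.max(),s[:,2].max())
cv2.imwrite("pics/crop1.png",np.vstack([np.hstack(out[:2]),np.hstack(out[2:])]))
E
```

```text
scene z hist (array([   1, 1654, 2832,  438,  607,  136,   67,   56,   82,   66,   66,
        164,  161,   83,   60,   51,   71,   82,  216,  208,   17,   14,
          6,   11,   15]), array([-0.01 , -0.005,  0.   ,  0.005,  0.01 ,  0.015,  0.02 ,  0.025,
        0.03 ,  0.035,  0.04 ,  0.045,  0.05 ,  0.055,  0.06 ,  0.065,
        0.07 ,  0.075,  0.08 ,  0.085,  0.09 ,  0.095,  0.1  ,  0.105,
        0.11 ,  0.115]))
foot ((502.53216552734375, -172.14523315429688), (306.0935974121094, 250.01296997070312), 32.68172836303711) 1369 0.009559476834027802
tops ((548.81689453125, -131.96502685546875), (92.91364288330078, 53.93964385986328), 80.74919128417969) 437
base ((467.47821044921875, 248.06080627441406), (164.22962951660156, 212.92840576171875), 33.99729537963867) 840
axle ((474.3946228027344, 261.0278015136719), (143.69091796875, 27.059776306152344), 81.2402114868164) 404 [0.48278711 0.27276905 0.04128772]
dir [-0.12326511 -0.99237378] -97.08057898306515 [0.49006028 0.3313233 ] [0.47233953 0.18865843] 0.049764628185415494
side z hist (array([  11, 1636, 2841,  600,  628,  182,   
[... 274 characters left out ...]
    0.07 ,  0.075,  0.08 ,  0.085,  0.09 ,  0.095,  0.1  ,  0.105,
        0.11 ,  0.115]))
foot ((571.1826782226562, -171.26441955566406), (240.56353759765625, 297.98828125), 20.656944274902344) 1841 0.008051818267739153
tops ((550.5645141601562, -131.1354217529297), (92.1510009765625, 54.796958923339844), 82.12669372558594) 419
base ((494.0809020996094, 239.01187133789062), (174.24420166015625, 171.623779296875), 22.69927978515625) 1028
axle ((483.10260009765625, 261.503173828125), (143.60125732421875, 34.78498840332031), 84.05404663085938) 522 [0.48217727 0.27552499 0.04188539]
dir [0.08697478 0.99621051] 85.01040815148772 [0.4747282 0.1902032] [0.48722648 0.33335876] 0.049988911436747996
```

View pics/crop1.png

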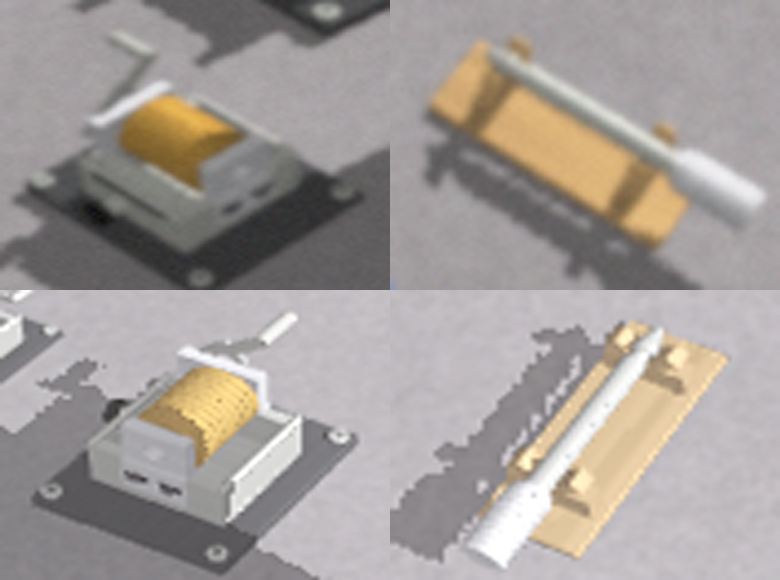

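The crops confirm the choice: the middle trough holds the brass roller, with the keeper arm raised on the world -y side. The axle lies in the cradle with its knob towards world +y. I'll check the bystanders and the wrist camera, then plan the first move.

```bash
cat >> h.py <<'E'
def plan(pos,rpy,n,p0=None,r0=None):
    """constant body step (cm, rad) for n rows from current pose to the target"""
    p,r,o=pose()
    if p0 is not None: p,r=np.array(p0),r0
    t=R.from_euler("xyz",rpy,degrees=True); w=(r.inv()*t).as_rotvec()/n
    S=sum(R.from_rotvec(w*k).as_matrix() for k in range(n))
    s=np.linalg.solve(S,r.inv().apply(np.array(pos)-p))
    print("row x%d:"%n,np.round(np.r_[s*100,w],3).tolist(),"| mm %.0f deg %.1f"%(np.linalg.norm(s)*1000,np.degrees(np.linalg.norm(w))))
E
python3 - <<'E'
from h import *
m=vision.camera_model("wrist"); p,r,o=pose()
T=np.array(m["cam_to_world"]); print("cam in tool",np.round(r.inv().apply(T[:3,3]-p),4),np.round(r.as_matrix().T@T[:3,:3],3).tolist(),m["vertical_fov"])
for n,pts in [("scene",dict(jar=(221,274),cap=(338,302),ham=(155,196),hamend=(187,145),big=(257,108))),("side",dict(jar=(181,189),cap=(137,259),ham=(278,132)))]:
    W=np.load(n+"0.npz")["W"]
    for k,(u,v) in pts.items(): print(n,k,np.round(np.nanmedian(W[v-1:v+2,u-1:u+2].reshape(-1,3),0),3))
plan([0.50,-0.13,0.34],[180,0,-98],13)
E
```

```text
cam in tool [ 0.0712  0.0003 -0.1901] [[-0.0, -0.965, -0.264], [1.0, -0.0, 0.0], [-0.001, -0.264, 0.965]] 64.4779111942295
scene jar [ 0.732 -0.043  0.075]
scene cap [0.687 0.214 0.15 ]
scene ham [ 0.619 -0.367  0.025]
scene hamend [ 0.413 -0.432  0.024]
scene big [ 0.245 -0.287  0.116]
side jar [ 0.736 -0.041  0.076]
side cap [0.682 0.218 0.15 ]
side ham [ 0.61  -0.368  0.026]
row x13: [-4.304, 1.064, -1.116, 0.0, 0.0, -0.08] | mm 46 deg 4.6
```

>>> {"api": "move_arm", "payload": {
  "moves": [8.7, -4.3, 1.1, -0.5, 0, 0, -0.08, 8.7, -4.3, 1.1, -0.5, 0, 0, -0.08, 8.7, -4.3, 1.1, -0.5, 0, 0, -0.08, 8.7, -4.3, 1.1, -0.5, 0, 0, -0.08, 8.7, -4.3, 1.1, -0.5, 0, 0, -0.08, 8.7, -4.3, 1.1, -0.5, 0, 0, -0.08, 8.7, -4.3, 1.1, -0.5, 0, 0, -0.08, 8.7, -4.3, 1.1, -0.5, 0, 0, -0.08]
}}

```text
clock: 0.9
tool_pos: [0.4685, -0.3448, 0.2353]
orientation: [180.0, -0.0, -120.8]
force: [1.2, -0.3, 1.2]
opening: 0.0873
gripper_force: 0.0
```

```bash
python3 - <<'E'
from h import *
print(pose()[0],pose()[2]["orientation"],pose()[2]["clock"]); plan([0.55,-0.15,0.24],[180,0,-98],6)
E
```

```text
[ 0.46854368 -0.34475175  0.2353021 ] [ 1.79952521e+02 -4.17418651e-03 -1.20804954e+02] 0.9
row x6: [-3.54, -0.086, -0.078, 0.0, 0.0, -0.066] | mm 35 deg 3.8
```

>>> {"api": "move_arm", "payload": {
  "moves": [8.7, -3.5, -0.1, -0.1, 0, 0, -0.07, 8.7, -3.5, -0.1, -0.1, 0, 0, -0.07, 8.7, -3.5, -0.1, -0.1, 0, 0, -0.07, 8.7, -3.5, -0.1, -0.1, 0, 0, -0.07, 8.7, -3.5, -0.1, -0.1, 0, 0, -0.06, 8.7, -3.5, -0.1, -0.1, 0, 0, -0.06, 8.7, 0, 0, 0, 0, 0, 0, 8.7, 0, 0, 0, 0, 0, 0]
}}

```text
clock: 1.7
tool_pos: [0.5484, -0.1532, 0.2414]
orientation: [180.0, -0.0, -98.0]
force: [-0.8, 0.1, 0.3]
opening: 0.0871
gripper_force: 0.0
```

```bash
python3 - <<'E'
from h import *
p,d,m=snap("wrist"); cv2.imwrite("pics/w1.png",p[...,::-1]); np.savez("w1.npz",p=p,d=d,W=cloud(d,m))
print(pose()[0],pose()[2]["orientation"],pose()[2]["clock"])
E
```

```text
[ 0.54825081 -0.15394035  0.2413934 ] [ 1.79965121e+02 -7.06152857e-03 -9.80652947e+01] 1.75
```

View pics/w1.png

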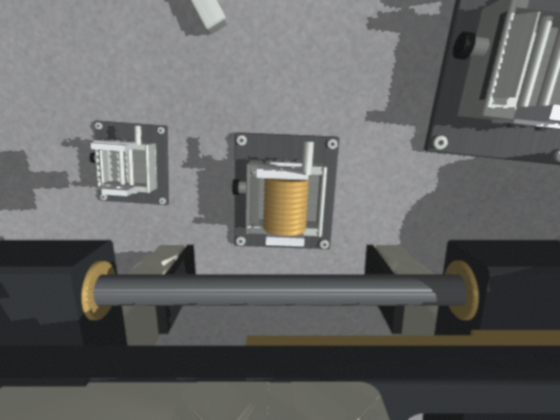

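The wrist view shows the middle trough at (287,190), with the keeper plate at (283,174) and the bare plate at (285,241). Foot screws are at (241,140), (331,143), (240,241) and (325,244), and the keeper pin is at (309,157).

```bash
cat >> h.py <<'E'
def ray(uv,z,m):
    f=210/np.tan(np.radians(m["vertical_fov"])/2); T=np.array(m["cam_to_world"])
    uv=np.atleast_2d(np.array(uv,float)); D=np.c_[(uv[:,0]-m["cx"])/f,(uv[:,1]-m["cy"])/f,np.ones(len(uv))]@T[:3,:3].T
    return T[:3,3]+D*((z-T[2,3])/D[:,2])[:,None]
E
python3 - <<'E'
from h import *
z=np.load("w1.npz"); p=z["p"];W=z["W"]; m=vision.camera_model("wrist")
hsv=cv2.cvtColor(p,cv2.COLOR_RGB2HSV)
sub=np.zeros(p.shape[:2],bool); sub[130:252,228:345]=1
print("bench z",np.nanmedian(W[130:240,200:230,2]))
for lo,hi,vm,nm in [(.078,.090,170,"top")]:
    M=(sub&(W[...,2]>lo)&(W[...,2]<hi)&(hsv[...,1]<60)&(hsv[...,2]>vm)).astype(np.uint8)
    n,l,st,c=cv2.connectedComponentsWithStats(M)
    for i in range(1,n):
        if st[i,4]<25: continue
        v,u=np.nonzero(l==i); P=ray(np.c_[u,v],.084,m); r=cv2.minAreaRect((P[:,:2]*1000).astype(np.float32))
        print(nm,st[i],c[i],P.mean(0)[:2],r,np.nanmedian(W[v,u],0))
# screws -> foot, at foot top z
zf=np.nanmedian(W[228:238,245:260,2]); print("foot top",zf)
print("pin",np.round(W[144:172:4,306:312].mean(1),3).tolist())
# roller brass
B=sub&(hsv[...,0]>8)&(hsv[...,0]<32)&(hsv[...,1]>110); v,u=np.nonzero(B); w=W[v,u]; print("roller",np.nanmean(w,0),w[:,2].max(),cv2.minAreaRect(np.c_[u,v].astype(np.float32)))
# foot outline dark
sc=[(241,140),(331,143),(240,241),(325,244)]
S=[]
for u,v in sc:
    g=hsv[v-6:v+7,u-6:u+7,2]>130; a,b=np.nonzero(g&((hsv[v-6:v+7,u-6:u+7,1]<60))); S.append((u-6+b.mean(),v-6+a.mean()))
P=ray(S,zf,m); print(np.round(S,1).tolist(),np.round(P,4).tolist(),P.mean(0))
a,b,c_,d_=P
for q in (a-c_,b-d_): print("y dir",np.degrees(np.arctan2(q[1],q[0])),np.linalg.norm(q))
print("x",np.degrees(np.arctan2(*(b-a)[1::-1])),np.linalg.norm(b-a),np.degrees(np.arctan2(*(d_-c_)[1::-1])),np.linalg.norm(d_-c_))
big=cv2.resize(p[125:255,225:350,::-1],(750,590),interpolation=cv2.INTER_CUBIC) if 0 else cv2.resize(p[130:252,228:345,::-1],None,fx=4.9,fy=4.9,interpolation=cv2.INTER_CUBIC); cv2.imwrite("pics/w1c.png",big)
E
```

```text
bench z 0.0010498648504840835
top [257 169  51  11 351] [279.13675214 174.39031339] [ 0.54626677 -0.16749975] ((543.1370849609375, -167.45436096191406), (8.652324676513672, 53.03804016113281), 79.26913452148438) [ 0.54714263 -0.16691576  0.08514825]
top [266 237  38   9 294] [284.54761905 241.15646259] [ 0.55086969 -0.09261014] ((550.85302734375, -92.56659698486328), (9.079733848571777, 41.488922119140625), 79.45159912109375) [ 0.55062263 -0.09234032  0.08510656]
foot top 0.04822371375294532
pin [[0.515, -0.197, 0.118], [0.515, -0.193, 0.118], [0.516, -0.189, 0.118], [0.516, -0.186, 0.118], [0.516, -0.182, 0.118], [0.517, -0.178, 0.117], [0.517, -0.174, 0.117]]
roller [ 0.54457203 -0.13097048  0.0842887 ] nan ((285.5237121582031, 207.47836303710938), (41.502601623535156, 54.852455139160156), 2.602562189102173)
[[241.5, 139.7], [332.5, 143.7], [240.3, 242.2], [325.3, 245.2]] [[0.5835, -0.2068, 0.0482], [0.4823, -0.1879, 0.0482], [0.6061, -0.0854, 0.0482], [0.5032, -0.0668, 0.0482]] [ 0.54377996 -0.13671809  0.04822371]
y dir -100.52869233948492 0.1234207905593233
y dir -99.8208023566809 0.12285303671830276
x 169.427454619976 0.10301870978404551 169.7444106488819 0.10453767915091439
```

View pics/w1c.png

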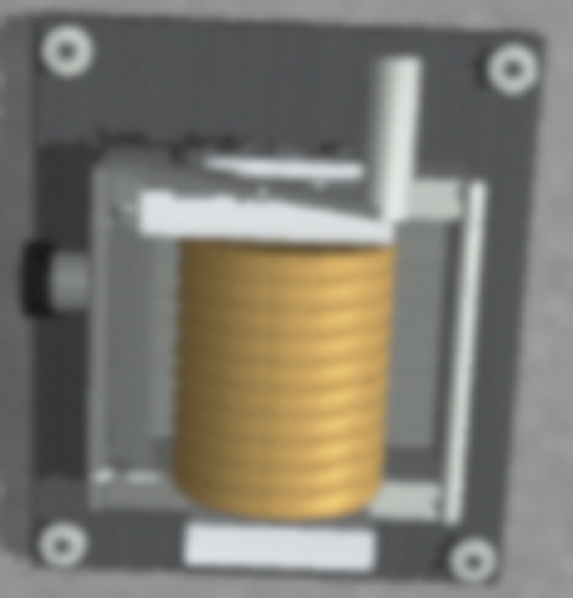

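The crop shows the bare plate's top strip (187–375, 548), the keeper plate with its offset boss, and the pin at the upper right. The axle line passes (0.5509, -0.0926) with tub yaw about -10.4°, and the plate spacing of 75.1 mm matches the given sizes. Next is the cradle.

```bash
python3 - <<'E'
from h import *
plan([0.482,0.275,0.235],[180,0,-95],10)
E
```

```text
row x10: [-4.184, 1.158, 0.064, 0.0, -0.0, -0.005] | mm 43 deg 0.3
```

>>> {"api": "move_arm", "payload": {
  "moves": [8.7, -4.7, 1.3, 0.1, 0, 0, -0.006, 8.7, -4.7, 1.3, 0.1, 0, 0, -0.006, 8.7, -4.7, 1.3, 0.1, 0, 0, -0.006, 8.7, -4.7, 1.3, 0.1, 0, 0, -0.006, 8.7, -4.7, 1.3, 0.1, 0, 0, -0.006, 8.7, -4.7, 1.3, 0.1, 0, 0, -0.006, 8.7, -4.7, 1.3, 0, 0, 0, -0.006, 8.7, -4.7, 1.3, 0, 0, 0, -0.006]
}}

```text
clock: 2.55
tool_pos: [0.49, 0.2324, 0.2358]
orientation: [-180.0, 0.0, -95.4]
force: [0.8, -0.7, -0.4]
opening: 0.0871
gripper_force: 0.0
```

>>> {"api": "move_arm", "payload": {
  "moves": [8.7, -4.2, 1.2, 0, 0, 0, -0.005, 8.7, 0, 0, 0, 0, 0, 0, 8.7, 0, 0, 0, 0, 0, 0]
}}

```text
clock: 2.85
tool_pos: [0.4821, 0.2746, 0.2351]
orientation: [180.0, -0.1, -95.0]
force: [-0.5, -0.1, -0.2]
opening: 0.0871
gripper_force: 0.0
```

```bash
python3 - <<'E'
from h import *
print(pose()[0],pose()[2]["orientation"],pose()[2]["clock"])
p,d,m=snap("wrist"); cv2.imwrite("pics/w2.png",p[...,::-1]); W=cloud(d,m); np.savez("w2.npz",p=p,d=d,W=W)
hsv=cv2.cvtColor(p,cv2.COLOR_RGB2HSV)
M=((W[...,2]>.032)&(W[...,2]<.056)&(hsv[...,1]<60)&(hsv[...,2]>110)).astype(np.uint8)
n,l,st,c=cv2.connectedComponentsWithStats(M)
for i in range(1,n):
    if st[i,4]<200: continue
    print(st[i],c[i]); v,u=np.nonzero(l==i); P=ray(np.c_[u,v],.036,m)[:,:2]
    q=P.mean(0); dd=np.linalg.svd(P-q)[2][0]; dd*=np.sign(dd[1]); t=(P-q)@dd; e=(P-q)@np.array([dd[1],-dd[0]])
    for b in np.arange(t.min(),t.max(),.008):
        k=(t>=b)&(t<b+.008); mid=q+dd*(b+.004)+np.array([dd[1],-dd[0]])*(e[k].min()+e[k].max())/2
        print("%.3f"%b,np.round(mid,4),"width %.4f"%(e[k].max()-e[k].min()),"zmax %.4f"%np.nanmax(W[v,u,2][k]))
    print("ends",q+dd*t.min(),q+dd*t.max(),np.degrees(np.arctan2(dd[1],dd[0])))
E
```

```text
[0.48209874 0.27455621 0.23511949] [ 1.79957690e+02 -5.48246350e-02 -9.50215184e+01] 2.85
[ 271  103   18  127 1345] [280.56282528 176.49814126]
-0.084 [0.4726 0.1919] width 0.0090 zmax 0.0427
-0.076 [0.4723 0.1999] width 0.0112 zmax 0.0451
-0.068 [0.4746 0.2077] width 0.0102 zmax 0.0442
-0.060 [0.4742 0.2158] width 0.0081 zmax 0.0443
-0.052 [0.4754 0.2237] width 0.0092 zmax 0.0450
-0.044 [0.4767 0.2316] width 0.0104 zmax 0.0445
-0.036 [0.4774 0.2396] width 0.0105 zmax 0.0448
-0.028 [0.4775 0.2476] width 0.0094 zmax 0.0441
-0.020 [0.4782 0.2556] width 0.0094 zmax 0.0442
-0.012 [0.4789 0.2636] width 0.0095 zmax 0.0445
-0.004 [0.4796 0.2716] width 0.0095 zmax 0.0448
0.004 [0.4797 0.2796] width 0.0108 zmax 0.0448
0.012 [0.4822 0.2874] width 0.0119 zmax 0.0438
0.020 [0.4835 0.2953] width 0.0205 zmax 0.0482
0.028 [0.4842 0.3033] width 0.0206 zmax 0.0491
0.036 [0.4849 0.3112] width 0.0207 zmax 0.0486
0.044 [0.4856 0.3192] width 0.0208 zmax 0.0489
0.052 [0.4863 0.3272] width 0.0209 zmax 0.0488
0.060 [0.4871 0.3351] width 0.0209 zmax 0.0494
ends [0.47167373 0.18792983] [0.48664066 0.33527231] 84.199838226128
[ 93 115  35  57 531] [116.1826742  140.48964218]
-0.031 [0.6741 0.1858] width 0.0201 zmax 0.0558
-0.023 [0.666  0.1935] width 0.0146 zmax 0.0557
-0.015 [0.6608 0.2013] width 0.0127 zmax 0.0558
-0.007 [0.6585 0.2092] width 0.0116 zmax 0.0553
0.001 [0.6582 0.2172] width 0.0117 zmax 0.0556
0.009 [0.6601 0.2253] width 0.0134 zmax 0.0551
0.017 [0.6649 0.2335] width 0.0150 zmax 0.0558
0.025 [0.6756 0.2419] width 0.0210 zmax 0.0556
ends [0.6652217  0.18145539] [0.66293577 0.24491885] 92.06288388457106
```

View pics/w2.png

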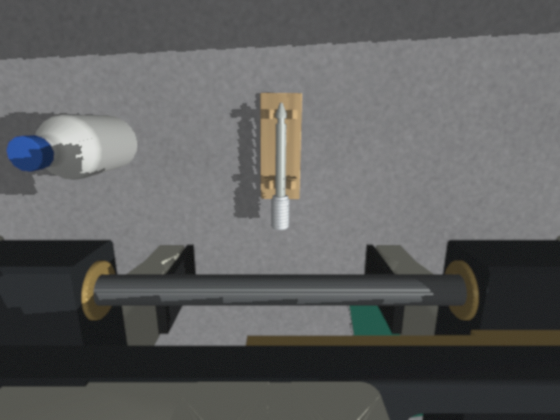

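The picture shows the axle from nose tip (281,105) to knob end (281,228), with the bottle well clear at (90,145). The axle direction is 84.2° and its length about 147 mm (146 expected), so the knob centre is (0.485, 0.3125).

```bash
python3 - <<'E'
from h import *
plan([0.485,0.3125,0.065],[180,0,-95.8],4)
E
```

```text
row x4: [-0.973, 0.022, 4.257, 0.0, -0.0, 0.003] | mm 44 deg 0.2
```

>>> {"api": "move_arm", "payload": {
  "moves": [5, -1, 0, 4.2, 0, 0, 0.003, 5, -1, 0, 4.2, 0, 0, 0.003, 5, -1, 0, 4.2, 0, 0, 0.003, 5, -0.9, 0.1, 4.2, 0, 0, 0.003, 5, 0, 0, 2.2, 0, 0, 0, 5, 0, 0, 2, 0, 0, 0, 5, 0, 0, 0, 0, 0, 0]
}}

```text
clock: 3.6
tool_pos: [0.484, 0.3103, 0.0231]
orientation: [179.8, -0.2, -95.9]
force: [-0.5, 0.3, 0.9]
opening: 0.0503
gripper_force: 0.0
```

```bash
python3 - <<'E'
from h import *
p,r,o=pose();print(p,o["orientation"],o["force"],o["opening"]); plan([0.485,0.3125,0.025],[180,0,-95.8],1)
E
```

```text
[0.48397542 0.31025767 0.02305438] [179.81817011  -0.24305308 -95.89890945] [-0.49792834  0.26596391  0.85300399] 0.05029216710423101
row x1: [-0.233, -0.078, -0.196, 0.003, -0.004, -0.002] | mm 3 deg 0.3
```

>>> {"api": "move_arm", "payload": {
  "moves": [5, -0.2, -0.1, -0.1, 0, 0, 0, 3, 0, 0, 0, 0, 0, 0, 2.6, 0, 0, 0, 0, 0, 0]
}}

```text
clock: 3.9
tool_pos: [0.4868, 0.3159, 0.0282]
orientation: [-179.9, 0.1, -95.8]
force: [0.1, -0.0, -0.7]
opening: 0.0391
gripper_force: 0.0
```

>>> {"api": "move_arm", "payload": {
  "moves": [2.3, 0, 0, 0, 0, 0, 0, 1.8, 0, 0, 0, 0, 0, 0, 1.5, 0, 0, 0, 0, 0, 0, 1, 0, 0, 0, 0, 0, 0, 1, 0, 0, 0, 0, 0, 0]
}}

```text
clock: 4.4
tool_pos: [0.4859, 0.3155, 0.0267]
orientation: [180.0, -0.0, -95.7]
force: [-0.1, -0.3, 0.0]
opening: 0.0105
gripper_force: 0.0
```

```bash
python3 - <<'E'
from h import *
o=ctrl.get_obs();print(o["opening"],o["gripper_force"],o["tool_pos"])
a,d,m=snap("side"); b,d2,m2=snap("scene"); np.savez("side1.npz",W=cloud(d,m))
cv2.imwrite("pics/s1.png",np.hstack([cv2.resize(a[280:400,150:290,::-1],(400,343),interpolation=cv2.INTER_CUBIC),cv2.resize(b[200:320,330:470,::-1],(400,343),interpolation=cv2.INTER_CUBIC)]))
E
```

```text
0.010464879420683627 0.0 [0.48592928 0.31545505 0.02666604]
```

View pics/s1.png

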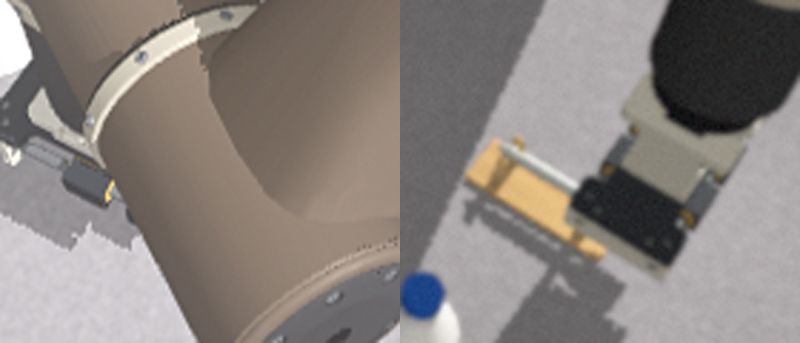

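The scene crop (right) shows the axle still lying in the cradle, nose at (505,148), with the gripper over the knob end. The jaws read 10 mm and no force, so the knob is not between them. I'll check the axle's present pose from the wrist view.

```bash
python3 - <<'E'
from h import *
p,d,m=snap("wrist"); W=cloud(d,m); cv2.imwrite("pics/w3.png",p[...,::-1])
hsv=cv2.cvtColor(p,cv2.COLOR_RGB2HSV)
for y in range(0,420,20):
    row=[]
    for u in range(200,361,16): row.append("%3d/%3.0f"%(W[y,u,2]*1000 if d[y,u]>0 else -1,d[y,u]*1000))
    print(y," ".join(row))
E
```

```text
0   2/189   1/191   0/191   7/185   6/186  39/157   6/186   5/187   0/192   1/190   0/191
20   1/193   0/194   1/193  37/161  36/162  42/156  36/161  39/159   0/194   1/193   1/193
40   1/196   0/197   1/196  18/180  17/181  40/161  18/180  18/180   1/196   2/195   1/196
60   1/199   1/199   0/201   7/194   6/194  43/160   6/194   7/193   0/200   0/199   0/200
80   0/202   0/202   1/202   6/197   6/197  42/163   7/196   5/198   0/204   1/202   0/203
100   0/206   1/205   1/205   6/200   8/198  43/165   8/198   6/200   0/206   1/205   0/206
120   0/209   0/209   0/209   5/204   6/203  42/169   5/204   8/201   0/209   1/208   0/209
140   1/211   1/212   0/212   7/205   7/205  43/170   7/205   7/205   0/212   1/211   1/211
160   0/215   1/214   1/215   6/210   7/209  42/174   8/208   6/210   0/215   2/214   1/215
180   0/219   0/219   1/218  37/182  36/182  42/176  36/182  35/183   1/218   1/218   0/219
200   0/222   1/222   0/223   6/216   7/216  41/181   6/216   8/215   0/223   0/222   0/222
220   1/226   0/226   1/226   2/225  44/181  48/177  42/182   0/226   0/227   0/226   0/227
240 129/ 93 129/ 93 129/ 93   1/229  44/183  47/180  43/185 129/ 93 130/ 92 130/ 92 129/ 93
260 144/ 78 141/ 82 143/ 79 130/ 94  78/150  48/182  78/150 132/ 91 142/ 81 142/ 80 143/ 79
280 148/ 75 148/ 75 148/ 75 139/ 85 140/ 84 139/ 85 140/ 84 142/ 81 147/ 76 148/ 75 148/ 75
300 148/ 77 147/ 77 148/ 76 141/ 84 141/ 84 141/ 84 141/ 85 144/ 81 147/ 78 149/ 76 148/ 77
320 146/ 80 148/ 78 147/ 79 135/ 93 103/129   1/246 104/128 137/ 91 147/ 79  -1/  0 149/ 77
340 152/ 74 152/ 74 152/ 75 152/ 74 152/ 74 152/ 75 151/ 76 153/ 73 151/ 75 152/ 74 151/ 76
360 161/ 65 161/ 65 161/ 65 161/ 66 162/ 64 161/ 65 162/ 65 161/ 65 160/ 66 161/ 65 161/ 66
380 166/ 61 165/ 62 166/ 60 166/ 61 166/ 61 166/ 61 166/ 61 166/ 60 166/ 60 166/ 60 167/ 60
400 172/ 54 171/ 56 171/ 56 171/ 55 171/ 56 170/ 56 171/ 55 171/ 56 171/ 56 172/ 55 171/ 56
```

View pics/w3.png

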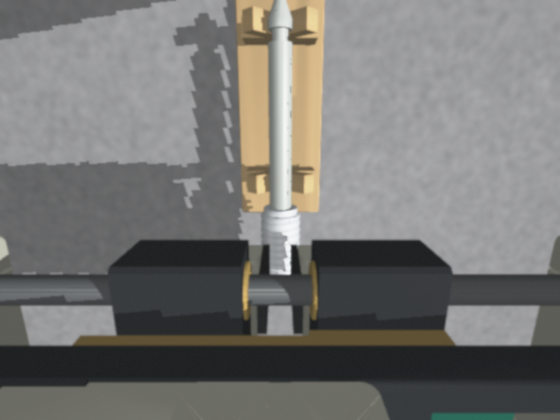

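The picture shows the fingers ending at (262,258) and (300,258), above the knob at (281,235), which passes beneath them. The jaws are therefore too high. I'll measure where the fingertips really are in the tool frame, from depth.

```bash
python3 - <<'E'
from h import *
p,r,o=pose()
a,d,m=snap("wrist"); W=cloud(d,m); Tt=(W-p)@r.as_matrix()
print(p)
k=(d>0)&(W[...,2]>.055)&(W[...,2]<.12); v,u=np.nonzero(k)
for s in (u<281,u>=281):
    q=Tt[v[s],u[s]]; i=np.argsort(-q[:,2])[:12]
    print(len(q)); print(np.round(np.c_[u[s][i],v[s][i],q[i]*1000],0).astype(int).tolist())
for y in range(236,336,6): print(y,[(int(W[y,x,2]*1000) if d[y,x]>0 else -1) for x in range(244,320,4)])
z=np.load("w2.npz"); d2=z["d"]; 
T=np.array(m["cam_to_world"]); C=((np.stack(np.meshgrid(np.arange(560),np.arange(420)),-1)-[m["cx"],m["cy"]])/(210/np.tan(np.radians(m["vertical_fov"]/2))))
P=np.dstack([C*d2[...,None],d2])@T[:3,:3].T+T[:3,3]; Q=(P-p)@r.as_matrix()
k=(d2>0.05)&(d2<.22); k[:235]=0; v,u=np.nonzero(k); q=Q[v,u]; i=np.argsort(-q[:,2])[:400:25]; print(np.round(np.c_[u[i],v[i],q[i]*1000]).astype(int).tolist())
E
```

```text
[0.48595159 0.31543703 0.02662747]
994
[[265, 244, 9, -7, -32], [263, 244, 9, -8, -32], [267, 244, 9, -6, -32], [264, 244, 9, -8, -32], [266, 244, 9, -7, -32], [263, 245, 9, -8, -32], [269, 244, 10, -5, -33], [268, 244, 10, -6, -33], [268, 245, 9, -6, -33], [264, 245, 9, -8, -33], [269, 245, 9, -5, -33], [266, 245, 9, -7, -33]]
993
[[293, 244, 9, 7, -31], [290, 244, 9, 6, -32], [291, 244, 9, 6, -32], [294, 245, 9, 8, -32], [296, 244, 9, 9, -32], [292, 244, 9, 7, -32], [294, 244, 9, 8, -32], [295, 244, 10, 8, -33], [295, 245, 9, 8, -33], [290, 245, 9, 6, -33], [296, 245, 9, 9, -33], [291, 245, 9, 6, -33]]
236 [1, 2, 0, 1, 0, 42, 44, 47, 47, 46, 46, 46, 44, 43, 0, 2, 0, 1, 1]
242 [-1, 129, 0, 1, 1, 42, 44, 46, 48, 47, 47, 46, 46, 41, 1, 1, 0, 131, 131]
248 [135, 129, 67, 67, 67, 63, 63, 46, 47, 48, 47, 46, 64, 63, 67, 67, 68, 131, 134]
254 [139, 130, 74, 74, 75, 71, 71, 45, 47, 46, 46, 46, 72, 72, 74, 75, 75, 133, 139]
260 [140, 130, 80, 78, 77, 77, 77, 45, 47, 47, 47, 47, 78, 78, 76, 80, 82, 133, 142]
266 [140, 138, 88, 79, 85, 85, 79, 47, 45, 46, 47, 46, 84, 85, 77, 80, 88, 138, 142]
[... 721 characters left out ...]
2, 0, 97, 105, 104, 111, 126, 144, 146]
320 [144, 135, 121, 108, 104, 104, 1, 1, 0, 1, 0, 1, 98, 106, 106, 111, 126, 137, 145]
326 [143, 135, 123, 108, 104, 103, 1, 1, 1, 1, 2, 0, 1, 105, 103, 112, 126, 138, 146]
332 [145, 136, 123, 108, 104, 104, 1, 1, 0, 1, 1, 1, 0, 105, 104, 112, 127, 149, 148]
[[192, 244, 9, -44, -31], [195, 266, -3, -43, -32], [367, 244, 10, 44, -33], [195, 270, -4, -43, -34], [366, 252, 6, 44, -34], [365, 268, -3, 44, -35], [372, 247, 9, 46, -36], [390, 245, 10, 55, -36], [186, 247, 10, -46, -37], [382, 245, 11, 51, -37], [192, 264, 1, -43, -37], [174, 246, 10, -51, -37], [381, 245, 11, 50, -38], [376, 245, 11, 47, -38], [376, 249, 9, 47, -39], [373, 248, 10, 46, -39]]
```

The fingertips are 31.5 mm behind the reported TCP, not 8 mm ahead, so the grasp point is about 50 mm behind it. I'll open, go 41 mm lower and grasp again.

>>> {"api": "move_arm", "payload": {
  "moves": [4.5, 0.1, 0, 0, 0, 0, 0, 4.5, 0, 0, 0, 0, 0, 0, 4.5, 0, 0, 0, 0, 0, 0, 4.5, 0, 0, 0, 0, 0, 0, 4.5, 0, 0, 0, 0, 0, 0, 4.5, 0, 0, 0, 0, 0, 0, 4.5, 0, 0, 0, 0, 0, 0]
}}

```text
clock: 5.3
tool_pos: [0.4859, 0.3144, 0.0267]
orientation: [-180.0, 0.0, -95.7]
force: [-0.5, -1.0, 0.3]
opening: 0.0449
gripper_force: 0.0
```

>>> {"api": "move_arm", "payload": {
  "moves": [4, 0, 0, 1.4, 0, 0, 0, 4, 0, 0, 1.4, 0, 0, 0, 4, 0, 0, 1.2, 0, 0, 0, 4, 0, 0, 0, 0, 0, 0]
}}

```text
clock: 5.7
tool_pos: [0.485, 0.3134, -0.015]
orientation: [179.9, -0.1, -95.7]
force: [-0.3, -0.5, 0.3]
opening: 0.0398
gripper_force: 0.0
```

>>> {"api": "move_arm", "payload": {
  "moves": [3, 0, 0, 0, 0, 0, 0, 2.5, 0, 0, 0, 0, 0, 0, 2.2, 0, 0, 0, 0, 0, 0, 1.5, 0, 0, 0, 0, 0, 0, 1.5, 0, 0, 0, 0, 0, 0, 1.5, 0, 0, 0, 0, 0, 0]
}}

```text
clock: 6.3
tool_pos: [0.486, 0.3147, -0.013]
orientation: [-180.0, 0.0, -95.7]
force: [-0.8, 0.1, 1.3]
opening: 0.0214
gripper_force: 30.0
```

Gripped: 21.4 mm opening, 30 N. Lift and check the axle in the hand.

>>> {"api": "move_arm", "payload": {
  "moves": [1.5, 0, 0, -0.8, 0, 0, 0, 1.5, 0, 0, -2, 0, 0, 0, 1.5, 0, 0, -3, 0, 0, 0, 1.5, 0, 0, -2.5, 0, 0, 0, 1.5, 0, 0, 0, 0, 0, 0, 1.5, 0, 0, 0, 0, 0, 0]
}}

```text
clock: 6.9
tool_pos: [0.4859, 0.3145, 0.0703]
orientation: [-180.0, 0.1, -95.7]
force: [0.4, -0.8, -1.7]
opening: 0.0212
gripper_force: 30.0
```

```bash
cat >> h.py <<'E'
def rod(save=None):
    p,r,o=pose(); a,d,m=snap("wrist"); W=cloud(d,m); Q=(W-p)@r.as_matrix(); hsv=cv2.cvtColor(a,cv2.COLOR_RGB2HSV)
    if save: np.savez(save,p=a,d=d,W=W,Q=Q)
    k=(Q[...,2]>-.062)&(Q[...,2]<-.035)&(abs(Q[...,1])<.02)&(Q[...,0]>.012)&(hsv[...,1]<70); k[245:]=0
    x=Q[k][:,0]; out=[]
    v,u=np.nonzero(k)
    for b in np.arange(.012,x.max(),.012):
        s=(x>=b)&(x<b+.012)
        if s.sum()<8: continue
        q=Q[k][s]; yy=(np.percentile(q[:,1],3)+np.percentile(q[:,1],97))/2
        out.append([q[:,0].mean(),yy,np.percentile(q[:,2],10),np.ptp(q[:,1])])
    out=np.array(out); print("tip x",x.max()*1000, "F",np.round(o["force"],1),"z",p[2]); print(np.round(out*1000,1).tolist())
    return out
E
python3 - <<'E'
from h import *
rod("w4.npz"); 
p,r,o=pose(); print(p,o["orientation"],o["clock"],o["force"])
E
```

```text
tip x 113.47696815461134 F [ 0.4 -0.8 -1.7] z 0.07032173730167844
[[21.3, 0.5, -58.6, 21.5], [30.0, 0.4, -55.8, 11.9], [42.0, 0.4, -55.7, 11.7], [54.1, 0.4, -55.6, 11.8], [66.0, 0.4, -55.5, 11.6], [78.0, 0.4, -55.5, 11.9], [90.0, 0.5, -55.4, 11.9], [101.6, 0.5, -55.2, 11.6], [110.7, 0.5, -53.6, 11.7]]
[0.48542395 0.31404025 0.06939148] [ 1.79968672e+02 -8.86440548e-03 -9.57519388e+01] 6.95 [-0.50626539  0.20465411 -2.47167249]
```

```bash
python3 - <<'E'
from h import *
plan([0.5729,0.025,0.136],[180,0,-100.4],8)
E
```

```text
row x8: [3.433, -1.573, -0.833, 0.0, -0.0, 0.01] | mm 39 deg 0.6
```

>>> {"api": "move_arm", "payload": {
  "moves": [1.5, 2.4, -0.8, -0.8, 0, 0, 0.01, 1.5, 3.9, -1.3, -0.9, 0, 0, 0.01, 1.5, 4, -1.5, -0.9, 0, 0, 0.01, 1.5, 4, -1.8, -0.9, 0, 0, 0.01, 1.5, 4, -2.0, -0.9, 0, 0, 0.01, 1.5, 4, -2.0, -0.9, 0, 0, 0.01, 1.5, 3.2, -2.0, -0.9, 0, 0, 0.01, 1.5, 2, -1.2, -0.5, 0, 0, 0.01]
}}

```text
clock: 7.75
tool_pos: [0.574, 0.0219, 0.136]
orientation: [179.9, -0.1, -100.4]
force: [0.1, 0.8, -1.7]
opening: 0.0211
gripper_force: 30.0
```

>>> {"api": "move_arm", "payload": {
  "moves": [1.5, 0, 0, 0, 0, 0, 0, 1.5, 0, 0, 0, 0, 0, 0, 1.5, 0, 0, 0, 0, 0, 0]
}}

```text
clock: 8.05
tool_pos: [0.5731, 0.0248, 0.1356]
orientation: [179.9, -0.0, -100.3]
force: [0.2, -0.2, -1.8]
opening: 0.0213
gripper_force: 30.0
```

```bash
python3 - <<'E'
from h import *
rod("w5.npz"); p,r,o=pose(); print(p,o["orientation"],o["clock"])
z=np.load("w5.npz"); Q=z["Q"];W=z["W"];a=z["p"]; m=vision.camera_model("wrist"); hsv=cv2.cvtColor(a,cv2.COLOR_RGB2HSV)
M=((W[...,2]>.078)&(W[...,2]<.092)&(hsv[...,1]<60)&(hsv[...,2]>150)).astype(np.uint8); M[200:]=0
n,l,st,c=cv2.connectedComponentsWithStats(M)
for i in range(1,n):
    if st[i,4]<40: continue
    v,u=np.nonzero(l==i); P=ray(np.c_[u,v],.085,m); rr=cv2.minAreaRect((P[:,:2]*1000).astype(np.float32)); c3=r.inv().apply(np.r_[rr[0],85]/1000-p)
    print(st[i],rr,"tool",np.round(c3*1000,1),np.nanmedian(W[v,u,2]))
    print("tool-y extents",[ (np.round(np.percentile(r.inv().apply(P-p)[:,1],q)*1000,1)) for q in (1,99)])
cv2.imwrite("pics/w5.png",a[...,::-1])
E
```

```text
tip x 113.73549701838844 F [ 0.2 -0.2 -1.8] z 0.1355964413507067
[[21.3, 0.3, -58.6, 21.5], [30.1, 0.4, -55.8, 11.9], [42.0, 0.2, -55.7, 11.7], [54.1, 0.2, -55.6, 11.8], [66.0, 0.4, -55.5, 11.6], [78.0, 0.4, -55.5, 11.8], [90.1, 0.3, -55.4, 11.9], [101.6, 0.4, -55.3, 11.6], [110.7, 0.3, -53.5, 11.4]]
[0.5732579  0.02515042 0.13580363] [ 1.79919120e+02 -3.31061639e-02 -1.00268016e+02] 8.1
[249  35  16  16 254] ((566.6202392578125, -94.55975341796875), (9.022137641906738, 10.064287185668945), 79.73917388916016) tool [118.9 -14.9  50.9] 0.08496927293234327
tool-y extents [np.float64(-19.9), np.float64(-9.9)]
[296  35  17  17 269] ((535.800048828125, -88.6722640991211), (9.633599281311035, 10.685050964355469), 79.744384765625) tool [118.6  16.5  50.9] 0.0850901996477727
tool-y extents [np.float64(11.2), np.float64(21.8)]
```

Rod and plate top are both in view: the plate centre lies 0.6 mm to tool +y of the rod, its yaw agrees at -100.3°, and the outer face is 114 mm ahead of the TCP. I'll back off and go down to the axle-line height.

>>> {"api": "move_arm", "payload": {
  "moves": [1.5, -1.5, 0.05, 0, 0, 0, 0, 1.5, -1.2, 0, 2, 0, 0, 0, 1.5, 0, 0, 3.5, 0, 0, 0, 1.5, 0, 0, 3.5, 0, 0, 0, 1.5, 0, 0, 2.2, 0, 0, 0, 1.5, 0, 0, 0.8, 0, 0, 0, 1.5, 0, 0, 0, 0, 0, 0, 1.5, 0, 0, 0, 0, 0, 0]
}}

```text
clock: 8.9
tool_pos: [0.5792, 0.0521, 0.0177]
orientation: [-179.9, 0.0, -100.3]
force: [-0.9, -0.3, -1.5]
opening: 0.0214
gripper_force: 30.0
```

```bash
python3 - <<'E'
from h import *
p,r,o=pose(); print(p,o["orientation"],o["force"])
f=np.array([0.5512,-0.0916]) # mid of two patches (566.6,-94.6),(535.8,-88.7)
f=np.array([.5662+.5358,-.0945-.0887])/2
print(f, r.inv().apply(np.r_[f,.065]-p)*1000)
E
```

```text
[0.57916683 0.05207831 0.01771536] [-1.79922086e+02  2.90850147e-02 -1.00250234e+02] [-0.91123756 -0.32430048 -1.52957197]
[ 0.551  -0.0916] [146.37339584   2.08567907 -47.3618294 ]
```

```bash
python3 - <<'E'
from h import *
for i in range(4):
    vision.snapshot("side"); p,r,o=pose(); print(np.round(p*1000,2),np.round(o["orientation"],2),np.round(o["force"],2),r.inv().apply(np.r_[.551,-.0916,.065]-p)*1000)
E
```

```text
[579.42  52.02  18.1 ] [-1.7988e+02  6.0000e-02 -1.0027e+02] [-0.33 -0.47 -1.16] [146.33111913   2.26025373 -47.06437061]
[579.42  51.95  18.21] [-1.7987e+02  8.0000e-02 -1.0028e+02] [ 0.37  0.81 -0.8 ] [146.25099678   2.23458416 -46.98961391]
[579.25  51.76  18.11] [-1.7988e+02  7.0000e-02 -1.0030e+02] [ 0.24  0.04 -0.79] [146.03940314   2.07534677 -47.08150598]
[579.09  51.63  17.96] [-1.7989e+02  7.0000e-02 -1.0031e+02] [ 1.09  0.98 -0.78] [145.88870183   1.9223904  -47.21960928]
```

>>> {"api": "move_arm", "payload": {
  "moves": [1.5, 0, 0, 0, 0, 0, 0, 1.5, 0, 0, 0, 0, 0, 0, 1.5, 0, 0, 0, 0, 0, 0, 1.5, 0, 0, 0, 0, 0, 0]
}}

```text
clock: 9.5
tool_pos: [0.5783, 0.0512, 0.0167]
orientation: [-180.0, 0.0, -100.3]
force: [0.1, 0.3, -0.8]
opening: 0.0211
gripper_force: 30.0
```

```bash
cat >> h.py <<'E'
def st(n=3):
    H=np.array([.551,-.0916,.065])
    for i in range(n):
        if i: vision.snapshot("side")
        p,r,o=pose(); f=r.inv().apply(o["force"]); q=r.inv().apply(H-p)*1000
        print(o["clock"],np.round(p*1000,2),np.round(o["orientation"],2),"Ftool",np.round(f,1),"hole-tool",np.round(q,2),"open",round(o["opening"]*1000,1))
E
python3 -c "
from h import *
st(3)"
```

```text
9.5 [578.28  51.19  16.73] [-180.      0.   -100.32] Ftool [-0.3 -0.1  0.8] hole-tool [145.36   1.26 -48.28] open 21.1
9.55 [578.28  51.19  16.68] [ 180.      0.   -100.32] Ftool [ 0.1 -0.7  0.3] hole-tool [145.37   1.26 -48.32] open 21.1
9.6 [578.22  51.19  16.61] [ 1.7999e+02 -1.0000e-02 -1.0032e+02] Ftool [ 0.2 -0.4  1.5] hole-tool [145.36   1.22 -48.38] open 21.0
```

>>> {"api": "move_arm", "payload": {
  "moves": [1.5, 0.3, 0, 0, 0, 0, 0, 1.5, 0.3, 0, 0, 0, 0, 0, 1.5, 0.3, 0, 0, 0, 0, 0, 1.5, 0.3, 0, 0, 0, 0, 0, 1.5, 0.3, 0, 0, 0, 0, 0, 1.5, 0.3, 0, 0, 0, 0, 0, 1.5, 0, 0, 0, 0, 0, 0, 1.5, 0, 0, 0, 0, 0, 0]
}}

```text
clock: 10.4
tool_pos: [0.5751, 0.0335, 0.0167]
orientation: [-180.0, 0.0, -100.3]
force: [0.2, 0.6, -1.0]
opening: 0.0211
gripper_force: 30.0
```

```bash
python3 -c "
from h import *
st(2)"
```

```text
10.4 [575.09  33.46  16.68] [-180.      0.   -100.33] Ftool [-0.6 -0.1  1. ] hole-tool [127.35   1.28 -48.33] open 21.1
10.45 [575.11  33.54  16.69] [-180.      0.   -100.31] Ftool [ 0.4 -0.4  0.8] hole-tool [127.44   1.31 -48.31] open 21.4
```

>>> {"api": "move_arm", "payload": {
  "moves": [1.5, 0, 0.05, 0.03, 0, 0, 0, 1.5, 0, 0.04, 0.03, 0, 0, 0, 1.5, 0.2, 0, 0, 0, 0, 0, 1.5, 0.2, 0, 0, 0, 0, 0, 1.5, 0.2, 0, 0, 0, 0, 0, 1.5, 0.2, 0, 0, 0, 0, 0, 1.5, 0, 0, 0, 0, 0, 0]
}}

```text
clock: 11.15
tool_pos: [0.5727, 0.0255, 0.0161]
orientation: [-180.0, -0.0, -100.3]
force: [0.5, -1.0, -1.0]
opening: 0.021
gripper_force: 30.0
```

```bash
python3 -c "
from h import *
st(2)"
```

```text
11.15 [572.71  25.53  16.12] [-180.     -0.   -100.33] Ftool [ 0.8 -0.7  1. ] hole-tool [119.12   0.36 -48.88] open 21.0
11.2 [572.75  25.61  16.13] [-180.      0.   -100.33] Ftool [-0.3 -0.2  0.3] hole-tool [119.21   0.37 -48.87] open 21.0
```

>>> {"api": "move_arm", "payload": {
  "moves": [1.5, 0.15, 0, 0, 0, 0, 0, 1.5, 0.15, 0, 0, 0, 0, 0, 1.5, 0.15, 0, 0, 0, 0, 0, 1.5, 0.15, 0, 0, 0, 0, 0, 1.5, 0.15, 0, 0, 0, 0, 0, 1.5, 0.15, 0, 0, 0, 0, 0, 1.5, 0.1, 0, 0, 0, 0, 0, 1.5, 0, 0, 0, 0, 0, 0]
}}

```text
clock: 12.0
tool_pos: [0.571, 0.0159, 0.0161]
orientation: [-180.0, 0.0, -100.3]
force: [0.2, 0.3, -1.4]
opening: 0.0214
gripper_force: 30.0
```

```bash
python3 -c "
from h import *
st(2)"
```

```text
12.0 [571.02  15.95  16.09] [-179.99    0.   -100.31] Ftool [-0.4 -0.2  1.4] hole-tool [109.39   0.43 -48.91] open 21.4
12.05 [571.03  15.95  16.12] [-179.99    0.   -100.31] Ftool [-0.4 -0.9  1.1] hole-tool [109.4    0.44 -48.88] open 21.0
```

>>> {"api": "move_arm", "payload": {
  "moves": [1.5, 0.15, 0, 0, 0, 0, 0, 1.5, 0.15, 0, 0, 0, 0, 0, 1.5, 0.15, 0, 0, 0, 0, 0, 1.5, 0.15, 0, 0, 0, 0, 0, 1.5, 0.15, 0, 0, 0, 0, 0, 1.5, 0.15, 0, 0, 0, 0, 0, 1.5, 0.1, 0, 0, 0, 0, 0, 1.5, 0, 0, 0, 0, 0, 0]
}}

```text
clock: 12.85
tool_pos: [0.5691, 0.0059, 0.0161]
orientation: [180.0, -0.0, -100.3]
force: [0.8, 1.3, -1.0]
opening: 0.0214
gripper_force: 30.0
```

```bash
python3 -c "
from h import *
st(2)"
```

```text
12.85 [569.11   5.92  16.09] [ 1.8000e+02 -1.0000e-02 -1.0032e+02] Ftool [-1.4 -0.5  1. ] hole-tool [ 99.19   0.35 -48.89] open 21.4
12.9 [569.1    5.93  16.08] [ 1.8000e+02 -1.0000e-02 -1.0032e+02] Ftool [-0.2 -0.2  0.2] hole-tool [ 99.2    0.34 -48.9 ] open 21.0
```

>>> {"api": "move_arm", "payload": {
  "moves": [1.5, 0.2, 0, 0, 0, 0, 0, 1.5, 0.2, 0, 0, 0, 0, 0, 1.5, 0.2, 0, 0, 0, 0, 0, 1.5, 0.2, 0, 0, 0, 0, 0, 1.5, 0.2, 0, 0, 0, 0, 0, 1.5, 0.2, 0, 0, 0, 0, 0, 1.5, 0.2, 0, 0, 0, 0, 0, 1.5, 0, 0, 0, 0, 0, 0]
}}

```text
clock: 13.7
tool_pos: [0.5666, -0.008, 0.0161]
orientation: [-180.0, -0.0, -100.3]
force: [-0.1, 0.1, -0.3]
opening: 0.0215
gripper_force: 30.0
```

```bash
python3 -c "
from h import *
st(2); rod()"
```

```text
13.7 [566.63  -7.96  16.12] [-1.8000e+02 -1.0000e-02 -1.0032e+02] Ftool [-0.1  0.1  0.3] hole-tool [ 85.09   0.39 -48.86] open 21.5
13.75 [566.61  -7.93  16.08] [ 1.7999e+02 -2.0000e-02 -1.0032e+02] Ftool [-1.2 -0.7  1. ] hole-tool [ 85.13   0.37 -48.89] open 21.4
tip x 96.8365234577769 F [ 0.9  1.1 -1. ] z 0.01608233297877982
[[21.4, 0.3, -58.6, 21.5], [30.1, 0.4, -55.9, 11.9], [42.1, 0.2, -55.8, 11.7], [54.0, 0.2, -55.8, 11.4], [66.0, 0.4, -55.8, 12.0], [78.5, 0.2, -56.3, 39.9], [94.6, -0.2, -56.0, 39.4]]
```

>>> {"api": "move_arm", "payload": {
  "moves": [1.5, 0.2, 0, 0, 0, 0, 0, 1.5, 0.2, 0, 0, 0, 0, 0, 1.5, 0.2, 0, 0, 0, 0, 0, 1.5, 0.2, 0, 0, 0, 0, 0, 1.5, 0.2, 0, 0, 0, 0, 0, 1.5, 0.2, 0, 0, 0, 0, 0, 1.5, 0.2, 0, 0, 0, 0, 0, 1.5, 0, 0, 0, 0, 0, 0]
}}

```text
clock: 14.6
tool_pos: [0.5642, -0.0217, 0.0162]
orientation: [-180.0, -0.0, -100.3]
force: [1.0, 2.8, 1.0]
opening: 0.0213
gripper_force: 30.0
```

```bash
python3 -c "
from h import *
st(2)"
```

```text
14.6 [564.23 -21.66  16.17] [-179.99   -0.   -100.32] Ftool [-2.9 -0.4 -1. ] hole-tool [ 71.18   0.48 -48.83] open 21.3
14.65 [564.25 -21.68  16.18] [-1.7999e+02 -1.0000e-02 -1.0032e+02] Ftool [-2.9 -0.6 -0.8] hole-tool [ 71.17   0.5  -48.81] open 20.9
```

>>> {"api": "move_arm", "payload": {
  "moves": [1.5, 0.1, 0, 0, 0, 0, 0, 1.5, 0.1, 0, 0, 0, 0, 0, 1.5, 0.1, 0, 0, 0, 0, 0, 1.5, 0.1, 0, 0, 0, 0, 0, 1.5, 0.1, 0, 0, 0, 0, 0, 1.5, 0.1, 0, 0, 0, 0, 0, 1.5, 0, 0, 0, 0, 0, 0]
}}

```text
clock: 15.35
tool_pos: [0.5633, -0.0271, 0.0162]
orientation: [-180.0, 0.0, -100.3]
force: [1.8, 5.1, 1.1]
opening: 0.0209
gripper_force: 30.0
```

```bash
python3 -c "
from h import *
st(2)"
```

```text
15.35 [563.27 -27.14  16.17] [-1.7998e+02  2.0000e-02 -1.0031e+02] Ftool [-5.4 -0.9 -1.1] hole-tool [ 65.61   0.52 -48.85] open 20.9
15.4 [563.26 -27.14  16.15] [-1.7998e+02  1.0000e-02 -1.0031e+02] Ftool [-5.4  0.5 -1.3] hole-tool [ 65.6    0.51 -48.87] open 21.4
```

>>> {"api": "move_arm", "payload": {
  "moves": [1.5, 0.08, 0, 0, 0, 0, 0, 1.5, 0.08, 0, 0, 0, 0, 0, 1.5, 0.08, 0, 0, 0, 0, 0, 1.5, 0.06, 0, 0, 0, 0, 0, 1.5, 0, 0, 0, 0, 0, 0]
}}

```text
clock: 15.9
tool_pos: [0.5627, -0.0301, 0.0162]
orientation: [-180.0, 0.0, -100.3]
force: [0.3, 5.0, 1.8]
opening: 0.0213
gripper_force: 30.0
```

```bash
python3 -c "
from h import *
st(2); print(ctrl.get_obs()['moment'])"
```

```text
15.9 [562.75 -30.12  16.16] [-1.7998e+02  1.0000e-02 -1.0031e+02] Ftool [-5.   0.6 -1.8] hole-tool [ 62.58   0.54 -48.85] open 21.3
15.95 [562.74 -30.12  16.17] [-1.7998e+02  1.0000e-02 -1.0031e+02] Ftool [-5.3  0.3 -1.5] hole-tool [ 62.58   0.53 -48.85] open 21.2
[ 1.88092049 -0.23106962  0.03020783]
```

>>> {"api": "move_arm", "payload": {
  "moves": [1.5, 0.08, 0, 0, 0, 0, 0, 1.5, 0.08, 0, 0, 0, 0, 0, 1.5, 0.08, 0, 0, 0, 0, 0, 1.5, 0.08, 0, 0, 0, 0, 0, 1.5, 0.08, 0, 0, 0, 0, 0, 1.5, 0, 0, 0, 0, 0, 0]
}}

```text
clock: 16.55
tool_pos: [0.562, -0.0341, 0.0162]
orientation: [-180.0, 0.0, -100.3]
force: [1.0, 5.4, 2.3]
opening: 0.0211
gripper_force: 30.0
```

```bash
python3 -c "
from h import *
st(2); rod()"
```

```text
16.55 [562.02 -34.05  16.16] [-1.7998e+02  1.0000e-02 -1.0031e+02] Ftool [-5.5 -0.  -2.3] hole-tool [ 58.58   0.53 -48.85] open 21.1
16.6 [562.02 -34.06  16.16] [-1.7998e+02  1.0000e-02 -1.0031e+02] Ftool [-4.8  0.4 -0.8] hole-tool [ 58.58   0.53 -48.85] open 21.1
tip x 69.84143502267536 F [0.5 4.8 0.8] z 0.01616455559659344
[[21.3, 0.3, -58.6, 21.6], [30.1, 0.4, -55.8, 11.9], [42.0, 0.2, -55.7, 11.7], [50.3, 0.2, -55.6, 11.4], [65.6, -0.0, -56.1, 39.8]]
```

>>> {"api": "move_arm", "payload": {
  "moves": [1.5, 0.08, 0, 0, 0, 0, 0, 1.5, 0.08, 0, 0, 0, 0, 0, 1.5, 0.08, 0, 0, 0, 0, 0, 1.5, 0.08, 0, 0, 0, 0, 0, 1.5, 0.08, 0, 0, 0, 0, 0, 1.5, 0.08, 0, 0, 0, 0, 0, 1.5, 0, 0, 0, 0, 0, 0]
}}

```text
clock: 17.35
tool_pos: [0.5611, -0.0388, 0.0162]
orientation: [-180.0, 0.0, -100.3]
force: [1.7, 4.2, 1.3]
opening: 0.0213
gripper_force: 30.0
```

```bash
python3 -c "
from h import *
st(2)"
```

```text
17.35 [561.13 -38.82  16.16] [-1.7998e+02  1.0000e-02 -1.0031e+02] Ftool [-4.4 -0.9 -1.3] hole-tool [ 53.73   0.51 -48.85] open 21.3
17.4 [561.16 -38.81  16.17] [-1.7998e+02  1.0000e-02 -1.0031e+02] Ftool [-5.6 -0.2 -1.8] hole-tool [ 53.75   0.53 -48.83] open 21.6
```

>>> {"api": "move_arm", "payload": {
  "moves": [1.5, 0.08, 0, 0, 0, 0, 0, 1.5, 0.08, 0, 0, 0, 0, 0, 1.5, 0.08, 0, 0, 0, 0, 0, 1.5, 0.08, 0, 0, 0, 0, 0, 1.5, 0.08, 0, 0, 0, 0, 0, 1.5, 0.08, 0, 0, 0, 0, 0, 1.5, 0, 0, 0, 0, 0, 0]
}}

```text
clock: 18.1
tool_pos: [0.5603, -0.0436, 0.0162]
orientation: [-180.0, 0.0, -100.3]
force: [1.8, 4.7, 2.0]
opening: 0.0211
gripper_force: 30.0
```

```bash
python3 -c "
from h import *
st(2)"
```

```text
18.1 [560.26 -43.56  16.16] [-1.7998e+02  1.0000e-02 -1.0031e+02] Ftool [-5.  -0.9 -2. ] hole-tool [ 48.91   0.5  -48.84] open 21.1
18.15 [560.24 -43.58  16.14] [-179.99    0.   -100.31] Ftool [-5.2 -1.4 -1.7] hole-tool [ 48.89   0.49 -48.86] open 21.2
```

>>> {"api": "move_arm", "payload": {
  "moves": [1.5, 0.06, 0, 0, 0, 0, 0, 1.5, 0.06, 0, 0, 0, 0, 0, 1.5, 0.06, 0, 0, 0, 0, 0, 1.5, 0.06, 0, 0, 0, 0, 0, 1.5, 0.06, 0, 0, 0, 0, 0, 1.5, 0, 0, 0, 0, 0, 0]
}}

```text
clock: 18.75
tool_pos: [0.5597, -0.0465, 0.0161]
orientation: [-180.0, 0.0, -100.3]
force: [0.9, 6.0, 1.6]
opening: 0.0212
gripper_force: 30.0
```

```bash
python3 -c "
from h import *
st(2)"
```

```text
18.75 [559.71 -46.47  16.13] [-1.7999e+02  1.0000e-02 -1.0031e+02] Ftool [-6.1  0.2 -1.6] hole-tool [ 45.95   0.48 -48.88] open 21.2
18.8 [559.74 -46.47  16.12] [-1.7998e+02  1.0000e-02 -1.0031e+02] Ftool [-5.   0.9 -1.4] hole-tool [ 45.95   0.51 -48.89] open 21.0
```

>>> {"api": "move_arm", "payload": {
  "moves": [1.5, 0.06, 0, 0, 0, 0, 0, 1.5, 0.06, 0, 0, 0, 0, 0, 1.5, 0.06, 0, 0, 0, 0, 0, 1.5, 0.06, 0, 0, 0, 0, 0, 1.5, 0.06, 0, 0, 0, 0, 0, 1.5, 0.06, 0, 0, 0, 0, 0, 1.5, 0, 0, 0, 0, 0, 0]
}}

```text
clock: 19.5
tool_pos: [0.5588, -0.0503, 0.016]
orientation: [180.0, -0.0, -100.3]
force: [2.1, 3.8, -1.8]
opening: 0.0209
gripper_force: 30.0
```

```bash
python3 -c "
from h import *
st(2)"
```

```text
19.5 [558.79 -50.3   15.97] [ 1.7999e+02 -1.0000e-02 -1.0031e+02] Ftool [-4.1 -1.4  1.8] hole-tool [ 42.03   0.28 -49.03] open 20.9
19.55 [558.79 -50.3   15.96] [ 1.7999e+02 -1.0000e-02 -1.0032e+02] Ftool [-3.5 -0.9  1.2] hole-tool [ 42.03   0.28 -49.03] open 21.0
```

>>> {"api": "move_arm", "payload": {
  "moves": [1.5, 0.1, 0, 0, 0, 0, 0, 1.5, 0.1, 0, 0, 0, 0, 0, 1.5, 0.1, 0, 0, 0, 0, 0, 1.5, 0.1, 0, 0, 0, 0, 0, 1.5, 0.1, 0, 0, 0, 0, 0, 1.5, 0.1, 0, 0, 0, 0, 0, 1.5, 0.1, 0, 0, 0, 0, 0, 1.5, 0.1, 0, 0, 0, 0, 0]
}}

```text
clock: 20.35
tool_pos: [0.5573, -0.0582, 0.016]
orientation: [180.0, -0.0, -100.3]
force: [0.9, 3.4, -2.0]
opening: 0.0212
gripper_force: 30.0
```

```bash
python3 -c "
from h import *
st(2); rod()"
```

```text
20.35 [557.34 -58.16  15.99] [ 1.7999e+02 -1.0000e-02 -1.0032e+02] Ftool [-3.5 -0.3  2. ] hole-tool [ 34.04   0.27 -49.01] open 21.2
20.4 [557.32 -58.25  16.02] [ 1.7999e+02 -1.0000e-02 -1.0032e+02] Ftool [-3.2 -0.1  2.1] hole-tool [ 33.95   0.25 -48.98] open 21.2
tip x 105.19474816218467 F [ 0.6  3.1 -2.1] z 0.016018423577954785
[[21.3, 0.3, -58.7, 21.6], [24.7, 0.2, -56.1, 10.1], [39.2, -0.0, -60.5, 40.0]]
```

>>> {"api": "move_arm", "payload": {
  "moves": [1.5, 0.06, 0, 0, 0, 0, 0, 1.5, 0.06, 0, 0, 0, 0, 0, 1.5, 0.06, 0, 0, 0, 0, 0, 1.5, 0.06, 0, 0, 0, 0, 0, 1.5, 0.06, 0, 0, 0, 0, 0, 1.5, 0.06, 0, 0, 0, 0, 0, 1.5, 0.06, 0, 0, 0, 0, 0, 1.5, 0, 0, 0, 0, 0, 0]
}}

```text
clock: 21.25
tool_pos: [0.5567, -0.0623, 0.016]
orientation: [180.0, -0.0, -100.3]
force: [0.4, 3.3, -2.1]
opening: 0.0215
gripper_force: 30.0
```

```bash
python3 -c "
from h import *
st(2)"
```

```text
21.25 [556.65 -62.25  16.02] [ 1.7999e+02 -1.0000e-02 -1.0032e+02] Ftool [-3.4  0.2  2.1] hole-tool [ 29.89   0.31 -48.98] open 21.5
21.3 [556.64 -62.23  16.03] [ 179.99   -0.   -100.32] Ftool [-3.4  0.2  1.3] hole-tool [ 29.91   0.29 -48.97] open 21.3
```

>>> {"api": "move_arm", "payload": {
  "moves": [1.5, 0.04, 0, 0, 0, 0, 0, 1.5, 0.04, 0, 0, 0, 0, 0, 1.5, 0.04, 0, 0, 0, 0, 0, 1.5, 0.04, 0, 0, 0, 0, 0, 1.5, 0.04, 0, 0, 0, 0, 0, 1.5, 0, 0, 0, 0, 0, 0]
}}

```text
clock: 21.9
tool_pos: [0.5563, -0.0642, 0.016]
orientation: [180.0, -0.0, -100.3]
force: [1.0, 3.4, -2.0]
opening: 0.0212
gripper_force: 30.0
```

```bash
python3 -c "
from h import *
st(2)"
```

```text
21.9 [556.32 -64.2   16.04] [ 179.99   -0.   -100.32] Ftool [-3.5 -0.4  2. ] hole-tool [ 27.92   0.33 -48.96] open 21.2
21.95 [556.33 -64.16  16.03] [ 179.99   -0.   -100.31] Ftool [-2.9 -0.6  1.7] hole-tool [ 27.95   0.33 -48.97] open 21.4
```

>>> {"api": "move_arm", "payload": {
  "moves": [1.5, 0.03, 0, 0, 0, 0, 0, 1.5, 0.03, 0, 0, 0, 0, 0, 1.5, 0.03, 0, 0, 0, 0, 0, 1.5, 0.03, 0, 0, 0, 0, 0, 1.5, 0, 0, 0, 0, 0, 0]
}}

```text
clock: 22.45
tool_pos: [0.5562, -0.0653, 0.0161]
orientation: [-180.0, -0.0, -100.3]
force: [0.2, 4.0, -2.4]
opening: 0.0209
gripper_force: 30.0
```

```bash
python3 -c "
from h import *
st(2)"
```

```text
22.45 [556.16 -65.34  16.07] [-180.     -0.   -100.31] Ftool [-3.9  0.6  2.4] hole-tool [ 26.77   0.37 -48.93] open 20.9
22.5 [556.16 -65.32  16.06] [ 180.     -0.   -100.31] Ftool [-2.9 -0.9  3.4] hole-tool [ 26.78   0.37 -48.94] open 20.6
```

>>> {"api": "move_arm", "payload": {
  "moves": [1.5, 0.03, 0, 0, 0, 0, 0, 1.5, 0.03, 0, 0, 0, 0, 0, 1.5, 0.03, 0, 0, 0, 0, 0, 1.5, 0.03, 0, 0, 0, 0, 0, 1.5, 0, 0, 0, 0, 0, 0]
}}

```text
clock: 23.0
tool_pos: [0.5561, -0.0659, 0.016]
orientation: [-180.0, 0.0, -100.3]
force: [-0.5, 7.1, -1.7]
opening: 0.0209
gripper_force: 30.0
```

```bash
python3 -c "
from h import *
st(2); rod()"
```

```text
23.0 [556.06 -65.87  16.05] [-1.7999e+02  4.0000e-02 -1.0032e+02] Ftool [-6.9  1.8  1.7] hole-tool [ 26.18   0.37 -48.97] open 20.9
23.05 [556.1  -65.89  16.07] [-1.7999e+02  4.0000e-02 -1.0032e+02] Ftool [-7.5  0.9  1.7] hole-tool [ 26.18   0.4  -48.95] open 21.1
tip x 113.11582949490183 F [ 0.5  7.6 -1.7] z 0.01607083448448999
[[31.3, -0.0, -60.8, 39.9], [111.4, -2.3, -61.0, 16.9]]
```

>>> {"api": "move_arm", "payload": {
  "moves": [1.5, 0.02, 0, 0, 0, 0, 0, 1.5, 0.02, 0, 0, 0, 0, 0, 1.5, 0, 0, 0, 0, 0, 0, 1.5, 0, 0, 0, 0, 0, 0]
}}

```text
clock: 23.5
tool_pos: [0.5561, -0.0659, 0.0161]
orientation: [-180.0, 0.1, -100.3]
force: [0.8, 9.8, -2.3]
opening: 0.021
gripper_force: 30.0
```

```bash
python3 -c "
from h import *
st(3)"
```

```text
23.5 [556.11 -65.86  16.08] [-1.7998e+02  7.0000e-02 -1.0031e+02] Ftool [-9.8  1.   2.3] hole-tool [ 26.18   0.4  -48.95] open 21.0
23.55 [556.12 -65.9   16.08] [-1.7998e+02  7.0000e-02 -1.0031e+02] Ftool [-9.9  1.9  1.5] hole-tool [ 26.14   0.41 -48.95] open 21.3
23.6 [556.08 -65.91  16.06] [-1.7998e+02  7.0000e-02 -1.0031e+02] Ftool [-9.9  2.   1.6] hole-tool [ 26.13   0.38 -48.97] open 21.0
```

>>> {"api": "move_arm", "payload": {
  "moves": [1.5, -0.05, 0, 0, 0, 0, 0, 1.5, -0.03, 0, 0, 0, 0, 0, 3, 0, 0, 0, 0, 0, 0, 4, 0, 0, 0, 0, 0, 0, 4, 0, 0, 0, 0, 0, 0, 4, 0, 0, 0, 0, 0, 0, 4, 0, 0, 0, 0, 0, 0]
}}

```text
clock: 24.3
tool_pos: [0.556, -0.0663, 0.0161]
orientation: [180.0, -0.0, -100.3]
force: [-0.4, -0.4, -1.2]
opening: 0.04
gripper_force: 0.0
```

>>> {"api": "move_arm", "payload": {
  "moves": [4, 0, 0, -1, 0, 0, 0, 4, 0, 0, -3, 0, 0, 0, 4, 0, 0, -3, 0, 0, 0, 2, 0, 0, -3, 0, 0, 0, 0, 0, 0, -3, 0, 0, 0, 0, 0, 0, -2, 0, 0, 0, 0, 0, 0, 0, 0, 0, 0, 0, 0, 0, 0, 0, 0, 0]
}}

```text
clock: 25.1
tool_pos: [0.5561, -0.066, 0.1669]
orientation: [-179.9, 0.0, -100.3]
force: [-1.1, -0.4, -1.1]
opening: 0.0053
gripper_force: 0.0
```

```bash
python3 - <<'E'
from h import *
st(1); p,r,o=pose()
a,d,m=snap("wrist"); W=cloud(d,m); np.savez("w6.npz",p=a,d=d,W=W); cv2.imwrite("pics/w6.png",a[...,::-1])
b,d2,m2=snap("scene"); W2=cloud(d2,m2); 
# pin : highest whites near expected
hsv=cv2.cvtColor(b,cv2.COLOR_RGB2HSV)
k=(d2>0)&(abs(W2[...,0]-.517)<.025)&(abs(W2[...,1]+.185)<.03)&(W2[...,2]>.095)&(W2[...,2]<.13)
v,u=np.nonzero(k); print("scene pin",k.sum(),np.round(W2[k].mean(0),4),W2[k][:,2].max(), np.round(W2[k].min(0),3),np.round(W2[k].max(0),3))
k=(d>0)&(W[...,2]>.098)&(W[...,2]<.128)&(abs(W[...,0]-.517)<.03)&(abs(W[...,1]+.185)<.04); print("wrist pin",k.sum(), np.round(W[k].mean(0),4) if k.any() else 0)
# knob shoulder position along axle
k=(d>0)&(W[...,2]>.060)&(W[...,2]<.080); 
H=np.array([.551,-.0916]); R2=r.as_matrix()[:2,:2]; q=(W[...,:2]-H)@np.array([-np.cos(np.radians(-100.3)),-np.sin(np.radians(-100.3))]); e=(W[...,:2]-H)@np.array([.984,-.179])
k&=(abs(e)<.012)&(q>0)&(q<.06); print("knob along axis from plate mid: min,max",np.percentile(q[k],[1,99])*1000,k.sum())
c=np.hstack([a[0:240,150:420,::-1],cv2.resize(b[170:250,195:285,::-1],(270,240),interpolation=cv2.INTER_CUBIC)]); cv2.imwrite("pics/w6c.png",c)
E
```

```text
25.1 [556.08 -65.97 166.92] [-1.7993e+02  4.0000e-02 -1.0032e+02] Ftool [0.6 1.  1.1] hole-tool [ 26.2    0.53 101.9 ] open 5.3
scene pin 10 [ 0.5378 -0.1728  0.0988] 0.1029943068718937 [ 0.534 -0.176  0.096] [ 0.542 -0.17   0.103]
wrist pin 977 [ 0.5211 -0.181   0.1148]
knob along axis from plate mid: min,max [ 6.76224142 43.38973351] 982
```

View pics/w6c.png

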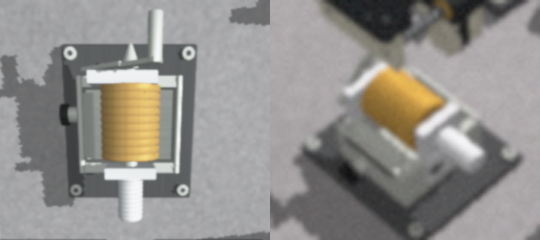

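The crop shows the axle home: its nose pokes out past the keeper plate at (131,50), the knob is against the bare plate at (130,180), and the pin is still raised at (155,35). The knob end measures 43.4 mm from mid-plate (44.5 expected), so it is seated. Next I'll move the closed fingertips above the pin.

>>> {"api": "move_arm", "payload": {
  "moves": [0, 3.2, 0.4, 0, 0, 0, 0, 0, 3.2, 0.4, 0, 0, 0, 0, 0, 3.2, 0.4, 1, 0, 0, 0, 0, 3, 0.4, 2, 0, 0, 0, 0, 0, 0, 2, 0, 0, 0, 0, 0, 0, 0.6, 0, 0, 0, 0, 0, 0, 0, 0, 0, 0, 0, 0, 0, 0, 0, 0, 0]
}}

```text
clock: 26.0
tool_pos: [0.5182, -0.1868, 0.1104]
orientation: [-180.0, -0.0, -100.3]
force: [1.0, -0.1, 0.5]
opening: 0.0004
gripper_force: 0.0
```

```bash
cat >> h.py <<'E'
def tip():
    p,r,o=pose(); t=p+r.apply([0,0,-.0315]); q=t-np.array([.551,-.0916,0]); ex=np.array([.984,-.179,0]); ey=np.array([.179,.984,0])
    print(o["clock"],"tip tub x %.1f y %.1f z %.1f"%(q@ex*1000,q@ey*1000+37.5,t[2]*1000),"F",np.round(o["force"],1),"open",o["opening"])
def pin():
    a,d,m=snap("wrist"); W=cloud(d,m)-np.array([.551,-.0916,0]); x=W@np.array([.984,-.179,0])*1000; y=W@np.array([.179,.984,0])*1000+37.5; z=W[...,2]*1000
    k=(d>0)&(y<-64)&(y>-73)&(x<0)&(x>-50)&(z>60)&(z<125); print("pin pts",k.sum(),"x %.1f y %.1f ztop %.1f"%(x[k].mean(),y[k].mean(),np.percentile(z[k],95)) if k.any() else "")
E
python3 -c "
from h import *
tip(); pin(); tip()"
```

```text
26.0 tip tub x -15.2 y -62.1 z 141.9 F [ 1.  -0.1  0.5] open 0.000355467069526312
pin pts 233 x -16.3 y -68.5 ztop 118.9
26.05 tip tub x -14.9 y -62.0 z 142.3 F [-0.3  0.2 -0.2] open 0.00030897095995218506
```

>>> {"api": "move_arm", "payload": {
  "moves": [0, 0, 0.05, 0.8, 0, 0, 0, 0, 0, 0.05, 0.8, 0, 0, 0, 0, 0, 0, 0.4, 0, 0, 0, 0, 0, 0, 0.2, 0, 0, 0, 0, 0, 0, 0.2, 0, 0, 0, 0, 0, 0, 0.2, 0, 0, 0, 0, 0, 0, 0, 0, 0, 0]
}}

```text
clock: 26.75
tool_pos: [0.515, -0.1869, 0.0843]
orientation: [179.8, -0.0, -100.3]
force: [-2.2, 0.8, 4.6]
opening: 0.0005
gripper_force: 2.0
```

```bash
python3 -c "
from h import *
tip(); pin(); tip()"
```

```text
26.75 tip tub x -18.3 y -62.7 z 115.8 F [-2.2  0.8  4.6] open 0.0004963809986808116
pin pts 177 x -18.3 y -71.3 ztop 124.1
26.8 tip tub x -17.5 y -62.7 z 115.9 F [-1.8  0.5  2.9] open 0.00016567574344960418
```

>>> {"api": "move_arm", "payload": {
  "moves": [0, 0, 0.28, 0.29, 0, 0, 0, 0, 0, 0.28, 0.29, 0, 0, 0, 0, 0, 0.21, 0.3, 0, 0, 0, 0, 0, 0.21, 0.3, 0, 0, 0, 0, 0, 0.21, 0.3, 0, 0, 0, 0, 0, 0.16, 0.3, 0, 0, 0, 0, 0, 0.16, 0.3, 0, 0, 0, 0, 0, 0, 0, 0, 0, 0]
}}

```text
clock: 27.6
tool_pos: [0.5018, -0.1842, 0.0627]
orientation: [180.0, 0.0, -100.3]
force: [-0.3, -0.8, 0.4]
opening: 0.0004
gripper_force: 0.0
```

```bash
python3 -c "
from h import *
tip(); pin(); tip()"
```

```text
27.6 tip tub x -31.9 y -62.5 z 94.2 F [-0.3 -0.8  0.4] open 0.00042164293948950297
pin pts 603 x -32.0 y -71.4 ztop 123.3
27.65 tip tub x -31.6 y -62.4 z 94.5 F [-1.2  0.8  0.7] open 0.00032444183594742426
```

>>> {"api": "move_arm", "payload": {
  "moves": [0, 0, 0.12, 0.27, 0, 0, 0, 0, 0, 0.12, 0.27, 0, 0, 0, 0, 0, 0.1, 0.27, 0, 0, 0, 0, 0, 0.08, 0.27, 0, 0, 0, 0, 0, 0.08, 0.25, 0, 0, 0, 0, 0, 0.05, 0.15, 0, 0, 0, 0, 0, 0, 0, 0, 0, 0]
}}

```text
clock: 28.35
tool_pos: [0.4961, -0.1833, 0.0481]
orientation: [180.0, -0.0, -100.3]
force: [-0.7, 0.3, -0.5]
opening: 0.0003
gripper_force: 0.0
```

```bash
python3 -c "
from h import *
tip(); pin(); tip()"
```

```text
28.35 tip tub x -37.6 y -62.5 z 79.6 F [-0.7  0.3 -0.5] open 0.00034635612047001735
pin pts 625 x -37.7 y -71.5 ztop 111.8
28.4 tip tub x -37.6 y -62.5 z 79.7 F [-0.1 -0.3  0. ] open 0.00013920129832858274
```

>>> {"api": "move_arm", "payload": {
  "moves": [0, 0, 0, 0.08, 0, 0, 0, 0, 0, 0, 0.08, 0, 0, 0, 0, 0, 0, 0.08, 0, 0, 0, 0, 0, 0, 0.06, 0, 0, 0, 0, 0, 0, 0.06, 0, 0, 0, 0, 0, 0, 0.04, 0, 0, 0, 0, 0, 0, 0, 0, 0, 0]
}}

```text
clock: 29.1
tool_pos: [0.4964, -0.1833, 0.0446]
orientation: [180.0, -0.0, -100.3]
force: [-2.1, 1.1, 3.8]
opening: 0.0002
gripper_force: 1.9
```

```bash
python3 -c "
from h import *
tip(); vision.snapshot('side'); tip()"
```

```text
29.1 tip tub x -37.3 y -62.5 z 76.1 F [-2.1  1.1  3.8] open 0.0002498051681591125
29.15 tip tub x -37.3 y -62.5 z 76.1 F [-1.6  0.8  4.5] open 0.0003133642254282593
```

>>> {"api": "move_arm", "payload": {
  "moves": [0, 0, 0, 0.03, 0, 0, 0, 0, 0, 0, 0.03, 0, 0, 0, 0, 0, 0, 0, 0, 0, 0, 0, 0, 0, 0, 0, 0, 0]
}}

```text
clock: 29.55
tool_pos: [0.4964, -0.1834, 0.0443]
orientation: [-180.0, -0.0, -100.3]
force: [-3.5, 0.8, 7.7]
opening: -0.0002
gripper_force: 4.0
```

```bash
python3 -c "
from h import *
tip(); vision.snapshot('side'); tip()"
```

```text
29.55 tip tub x -37.3 y -62.6 z 75.8 F [-3.5  0.8  7.7] open -0.0001799845175074514
29.6 tip tub x -37.3 y -62.6 z 75.9 F [-3.1 -0.3  8.4] open 0.000417006531358243
```

The tip meets a firm stop at 75.8 mm (75.5 expected closed). I'll back off and check the pin height.

>>> {"api": "move_arm", "payload": {
  "moves": [0, 0, 0, -0.1, 0, 0, 0, 0, 0, 0, -0.5, 0, 0, 0, 0, 0, 0, -2, 0, 0, 0, 0, 0, 0, -3, 0, 0, 0, 0, -1.5, 0, -4, 0, 0, 0, 0, -1.5, 0, -4, 0, 0, 0, 0, 0, 0, 0, 0, 0, 0, 0, 0, 0, 0, 0, 0, 0]
}}

```text
clock: 30.4
tool_pos: [0.5027, -0.1533, 0.1811]
orientation: [-179.8, 0.1, -100.3]
force: [-0.4, 0.0, -0.8]
opening: 0.0005
gripper_force: 0.0
```

```bash
python3 - <<'E'
from h import *
tip(); a,d,m=snap("wrist"); W=cloud(d,m)-np.array([.551,-.0916,0]); x=W@np.array([.984,-.179,0])*1000; y=W@np.array([.179,.984,0])*1000+37.5; z=W[...,2]*1000
k=(d>0)&(y<-50)&(y>-74)&(x<-30)&(x>-48)&(z>55)&(z<130); print("pin",k.sum(),x[k].mean(),np.percentile(z[k],[50,90,98]),"plate top",np.nanmedian(z[(y<-34)&(y>-41)&(abs(x)<15)&(z>78)]))
for yy in (-52,-58,-64,-70):
    s=k&(abs(y-yy)<3); print(yy,s.sum(),x[s].min(),x[s].max(),np.percentile(z[s],95))
s=(d>0)&(y<-50)&(y>-75)&(x>-30)&(x<15)&(z>90)&(z<130); print("raised pts",s.sum())
q=(d>0)&(abs(x)<9)&(z>60)&(z<82)&(y>42)&(y<100); print("knob y",np.percentile(y[q],[1,99]) if q.any() else "hidden")
E
```

```text
30.4 tip tub x -36.6 y -31.9 z 212.6 F [-0.4  0.  -0.8] open 0.0005480937678939926
pin 298 -37.786610754602414 [75.61165626 76.78168641 77.53879725] plate top 85.04444164253006
-52 60 -42.33579766665401 -33.28512468393098 76.9076571411646
-58 74 -42.296540486044975 -33.29652532439957 77.40675960167542
-64 76 -42.276744939924754 -33.307344848130526 76.7151793480504
-70 72 -42.21542239924256 -33.31534767907874 76.82071225079339
raised pts 0
knob y hidden
```

The pin is at x -37.8 mm (-38 expected), with its top about 75.7 mm after correcting for the camera's +1 mm bias (75.5 expected). The keeper is down and the arm is clear.

```bash
python3 -c "
from plant import ctrl
print(ctrl.close_job())"
```

```text
the job is handed in; nothing more can be done
None
```

The axle is home through both plates and the roller, and the keeper is down in its groove; highest force I read while threading was about 10 N. I handed the job in at about 30 s with the arm clear and never went near the jar, bottle or hammer; the verdict isn't shown.

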